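Serve walnuts with the scoop

ROBOT

A 6-joint arm with a two-finger parallel gripper is mounted at the origin on the work surface. World frame = base frame: x ahead of the robot, y to its left, z up, the work surface at z = 0. Lengths are in mm, angles in rad, forces in N, time in s.
With the tool pointing down it reaches from about 425 to 950 mm from the base axis. Payload 14.7 kg.
Tool frame: the origin (TCP) lies between the finger pads; the fingertips stand 14 mm ahead of it and the grasp point (between the pads) lies 5 mm behind it; z points along the fingers, y is the line along which they close (so a half turn about z gives the same grasp; the last joint's range is limited). The gripper opens to 85 mm and grips with 20 to 120 N. Pads are 22 mm wide; open, the fingers measure 114 mm over their backs; the gripper's body (76 mm by 85 mm) begins 54 mm behind the grasp point. The pads swing forward as they close: fully open they stand 13 mm farther back than shut.
Start: joints at [1.201, 0.48, 1.596, -0, 1.065, -0.047], TCP at [206.171, 616.43, 245.297] pointing down, gripper open.
Joint ranges: [-2.75, 2.75], [-0.82, 2.05], [0.23, 2.67], [-1.56, 4.7], [0.09, 2.69], [-2.92, 2.92]. Speed limits (rad/s): [1.89, 1.89, 2.39, 3.01, 3.01, 3.01].

INTERFACE

Orientations are given as a rotation vector (axis times angle).
In Python, from cell import status, vision, bot gives the robot as it stands. The module is installed in compiled form; this text tells all that it offers.
- The arm moves only by the shell command python3 -m pendant 'ROWS' [OPENING] [FORCE]. ROWS is JSON, a list of rows, each a list of 2 entries, a list of its own where there are three numbers: the shift along the tool's x, y, z scaled (see below), then the turn, a rotation vector about the tool's x, y, z scaled (see below). A call has 1 to 12 rows; each row shifts and turns the commanded pose from where the row before left it, along the tool's axes as they then stand; what a row does not reach is not made up. The controller multiplies each number of a shift by 25 mm and each number of a turn by 0.1 rad. A row lasts 1/10 s, in which the tool goes at most 50 mm and 8.59 degrees, less where a joint would pass 70% of its speed; a pose out of reach is approached as far as the arm can. A call with a number of a shift or a turn outside -1 to 1 is refused whole. A call with a gripper value outside its range is refused whole. OPENING is the opening, from -1 (shut) to 1 (fully open), set as the call begins (- or left out, the last holds). The fingers move at their own pace and stop on an object; FORCE is the grip in N (left out, the last holds). Time passes only in rows, so rows that do not move let the fingers close. It gives the time, the measured TCP pose, the force, the opening and the grip force at its end, in the units of the state.
- status.state(): the state, without advancing time (a new reading comes with each control period).
- vision.read_camera(name): name is "scene" or "side" or "wrist"; returns a dict with "image" (400x640x3 uint8, red, green, blue), "fovy" (degrees; the focal length in pixels is half the picture's height over the tangent of half this angle, whatever the lens; pixels are square), "cx", "cy" (the principal point, pixels), "pose" (4x4, takes a point from camera to world coordinates); the wrist camera has in their place "hand_eye" (4x4, takes a point from camera to tool coordinates, whose origin is the TCP and whose axes are the flange's). Camera axes: x right, y down, z forward; pixel columns grow to the right and rows downward; lengths in mm; the calibration is good to about 2 mm. A picture is of the moment at which its call begins: read the wrist's pose just before it. There is no depth.
- bot.hand_in(): hands the job in; it is judged then, once.
The state is a dict: "time_s": time; "joint_pos": joint angles; "qd": joint speeds; "effort": joint torques, N m; "tool_pos": TCP position; "ee_rot": TCP orientation; "force": force on the tool from outside, world axes, zero at the start; "ft_torque": the same for the moment, N m; "gripper_width": finger opening in mm; "grasp_force": force on a finger pad.
Only numpy, scipy, OpenCV 4.12 (cv2) and the standard library are available. Lean on these libraries where they do the work, as an engineer would, in place of code of your own. Each camera call takes 0.05 s, during which the arm holds its last target. There are 200 camera calls.

TASK

Take the scoop from its wooden board, scoop walnuts out of the long white dish and tip at least three of them into the round bowl, using only the scoop: the gripper and arm must not touch the nuts. The other walnuts stay in the dish, none on the table or left in the scoop. Finish with the scoop standing level on its board again and let go, with the bowl upright where it was and the bottle, jar and mug undisturbed.

Things in the scene. Friction and masses are not known exactly. Their poses are not given: they have to be found in the camera images.
- scoop: flat-bottomed steel scoop with dark wooden top handle, about 0.22 kg, starts on the board. Origin: centre of underside; z up, open front at -x, y across. Floor plate x -53 to +55 mm, 90 mm wide, 3 mm thick, thinned to 1.5 mm at the front lip; side walls (x -40 to +55 mm) and back wall 2.5 mm thick, 40 mm high; handle post at the back (to x +61 mm)
- scoop_grip (a point): point in the scoop's handle: the handle is a level bar 16 mm wide (scoop y), 24 mm high, along scoop x from -45 to +61 mm, its centre line 95 mm above the underside; this point lies on that line at scoop x = 0. Grip across y from above
- scoop_lip (a point): middle of the scoop's front edge (lip), on the underside, at scoop x = -53 mm
- scoop_pan (a point): point in the middle of the scoop's pan, 25 mm above the underside at scoop x = 0
- board: wooden board 170 x 140 x 12 mm (x, y, z), fixed; origin at the centre of its underside, on the table. The scoop's place
- dish: long white porcelain dish, fixed to the table, 290 x 112 x 45 mm outside (own x, y, z), walls and floor 5 mm, walls upright; origin at the centre of its underside. Inside 280 x 102 mm. The five walnuts lie in its -x half (the end towards the robot), each centre at dish x below -18 mm; from there to the +x end it is empty at the start
- bowl: round blue stoneware bowl, loose, 0.5 kg, mouth 156 mm across outside, 62 mm high, wall about 4 mm; origin at the centre of its underside. Empty at the start
- bowl_mid (a point): point inside the bowl, on its axis, 40 mm above its underside
- nut1: walnut in its shell, an egg-like lump 42 mm long (own x) and 36 mm thick, about 15 g; origin at its centre; it lies on the dish's floor, any way round, slippery, and can roll: a lip slid under it along the floor lifts it when it is held by the end wall or the other nuts
- nut2: walnut in its shell, an egg-like lump 42 mm long (own x) and 36 mm thick, about 15 g; origin at its centre; it lies on the dish's floor, any way round, slippery, and can roll: a lip slid under it along the floor lifts it when it is held by the end wall or the other nuts
- nut3: walnut in its shell, an egg-like lump 42 mm long (own x) and 36 mm thick, about 15 g; origin at its centre; it lies on the dish's floor, any way round, slippery, and can roll: a lip slid under it along the floor lifts it when it is held by the end wall or the other nuts
- nut4: walnut in its shell, an egg-like lump 42 mm long (own x) and 36 mm thick, about 15 g; origin at its centre; it lies on the dish's floor, any way round, slippery, and can roll: a lip slid under it along the floor lifts it when it is held by the end wall or the other nuts
- nut5: walnut in its shell, an egg-like lump 42 mm long (own x) and 36 mm thick, about 15 g; origin at its centre; it lies on the dish's floor, any way round, slippery, and can roll: a lip slid under it along the floor lifts it when it is held by the end wall or the other nuts
- juice: bottle of juice with cork, 72 mm across, 190 mm high, origin under its centre; to be left alone
- jam: jam jar, 64 mm across, 85 mm high, origin under its centre; to be left alone
- mug: white mug, 82 mm across, 95 mm high, origin under its centre; to be left alone
There are look-alikes about, which are no part of the job. What is shaped like the scoop but orange is not meant. What is shaped like the nut1 but orange is not meant.

How it is judged:
By the outcome, as a careful person would: the job done as asked, in the order asked, and still so for the second after the job is handed in, with the robot touching nothing.
It also fails if it takes over 56 s, if anything falls off the work surface, if the arm or the gripper's body presses on something with over 40 N, if the wrist force passes 120 N, or if a joint passes its speed limit or range.

## Working session

There is one attempt and no reset: what is moved stays moved. The work goes in short steps, Python scripts to look and compute and a shell command to move; the robot and the scene stay as the last step left them, time stands still between calls to the robot, and variables do not carry over. Pictures are saved under pics/ and viewed, at most 10 in all, crops included, and the job is handed in when it is done.

```bash
mkdir -p pics
cat > h.py <<'E'
import numpy as np,cv2
from cell import status,vision,bot
from scipy.spatial.transform import Rotation as R
def cam(n):
    s=status.state(); c=vision.read_camera(n); im=c["image"]
    if n=="wrist":
        T=np.eye(4);T[:3,:3]=R.from_rotvec(s["ee_rot"]).as_matrix();T[:3,3]=s["tool_pos"];P=T@np.array(c["hand_eye"])
    else: P=np.array(c["pose"])
    f=200/np.tan(np.radians(c["fovy"])/2)
    return dict(im=im,P=P,f=f,cx=c["cx"],cy=c["cy"])
def ray(c,u,v):
    d=c["P"][:3,:3]@np.array([(u-c["cx"])/c["f"],(v-c["cy"])/c["f"],1]);return c["P"][:3,3],d
def onz(c,u,v,z):
    o,d=ray(c,u,v);return o+d*(z-o[2])/d[2]
def proj(c,p):
    q=np.linalg.inv(c["P"])@np.append(p,1);return np.array([c["cx"]+c["f"]*q[0]/q[2],c["cy"]+c["f"]*q[1]/q[2]])
def tri(ca,a,cb,b):
    o1,d1=ray(ca,*a);o2,d2=ray(cb,*b)
    t=np.linalg.lstsq(np.c_[d1,-d2],o2-o1,rcond=None)[0];p,q=o1+t[0]*d1,o2+t[1]*d2
    return (p+q)/2,np.linalg.norm(p-q)
def save(n,im): cv2.imwrite("pics/"+n+".png",cv2.cvtColor(im,cv2.COLOR_RGB2BGR))
E
python3 - <<'E'
from h import *
import pickle
for n in("scene","side","wrist"):
    c=cam(n);save(n+"0",c["im"]);pickle.dump(c,open(n+"0.pkl","wb"));print(n,c["P"].round(2).tolist(),c["f"],c["cx"],c["cy"])
s=status.state();print(s)
E
```

```text
scene [[-0.66, 0.61, -0.44, 1091.56], [0.75, 0.53, -0.39, 447.45], [-0.01, -0.59, -0.81, 1160.53], [0.0, 0.0, 0.0, 1.0]] 487.4065678199763 318.30699734874213 195.07154006401296
side [[0.65, -0.58, 0.5, 79.59], [-0.76, -0.48, 0.43, -445.32], [-0.01, -0.66, -0.75, 795.79], [0.0, 0.0, 0.0, 1.0]] 421.0535568373254 319.1398490125009 195.75081623404967
wrist [[0.32, 0.9, 0.3, 129.98], [0.95, -0.3, -0.1, 640.68], [-0.0, 0.31, -0.95, 373.55], [0.0, 0.0, 0.0, 1.0]] 305.50694991480475 319.8123850695797 201.4979364205723
{'time_s': 0.15, 'joint_pos': array([ 1.20141794e+00,  4.80705826e-01,  1.59670816e+00, -2.33664168e-05,
        1.06511567e+00, -4.66245362e-02]), 'qd': array([-1.84520226e-03, -1.97147129e-03, -2.12833497e-03, -9.34506784e-05,
       -1.59876556e-03, -1.14635562e-03]), 'effort': array([ 5.09217534e-04, -9.51144791e+01, -4.30468047e+01, -1.06497898e-04,
        8.02655064e-03, -2.15111316e-05]), 'tool_pos': array([206.06254328, 616.16244908, 244.81592708]), 'ee_rot': array([-5.04737431e-01, -3.10060516e+00,  1.44666923e-03]), 'force': array([ 0.72675226, -0.20410604,  1.01509996]), 'ft_torque': array([0.01319735, 0.02104187, 0.00570075]), 'grasp_force': 0.0, 'gripper_width': 85.58536529900954}
```

View pics/scene0.png

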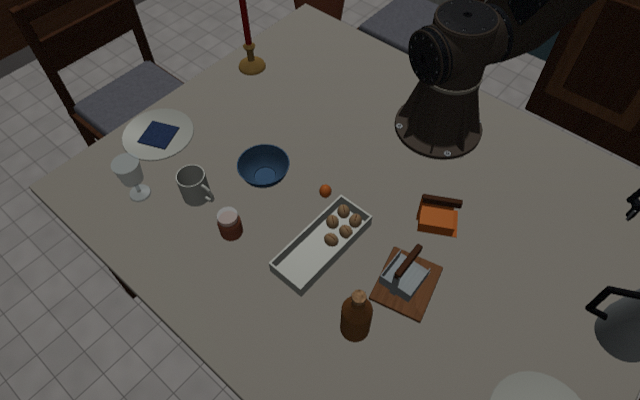

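View pics/side0.png

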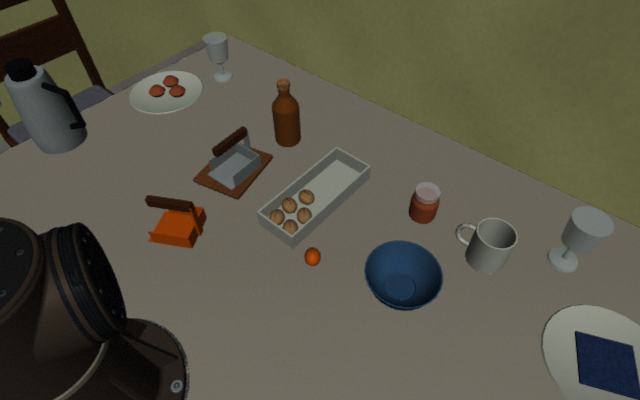

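The scene view shows the steel scoop on its board at about (405,270), bowl at (263,167), dish at (322,245), five brown walnuts around (345,225), bottle (356,318), jar (230,224) and mug (194,186). 

Candidates for the scoop are the steel one with dark handle on the board at scene (405,270), and the orange look-alike at (438,215). For nuts, there are brown ones in the dish, and one orange at (325,190). By the description I choose the steel scoop on the board. I'll check it in a close crop.

Run:
```python
from h import *
a=cv2.imread("pics/scene0.png")[180:330,260:460];b=cv2.imread("pics/side0.png")[120:260,185:385]
cv2.imwrite("pics/ca.png",cv2.resize(cv2.convertScaleAbs(a,alpha=1.4),(800,600),interpolation=cv2.INTER_CUBIC))
cv2.imwrite("pics/cb.png",cv2.resize(cv2.convertScaleAbs(b,alpha=1.4),(800,560),interpolation=cv2.INTER_CUBIC))
```

```text
(no output)
```

View pics/ca.png

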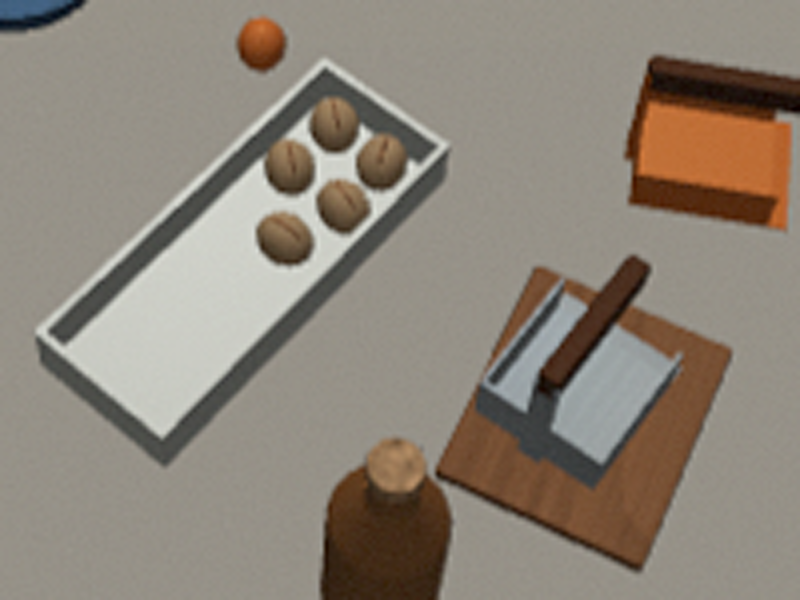

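View pics/cb.png

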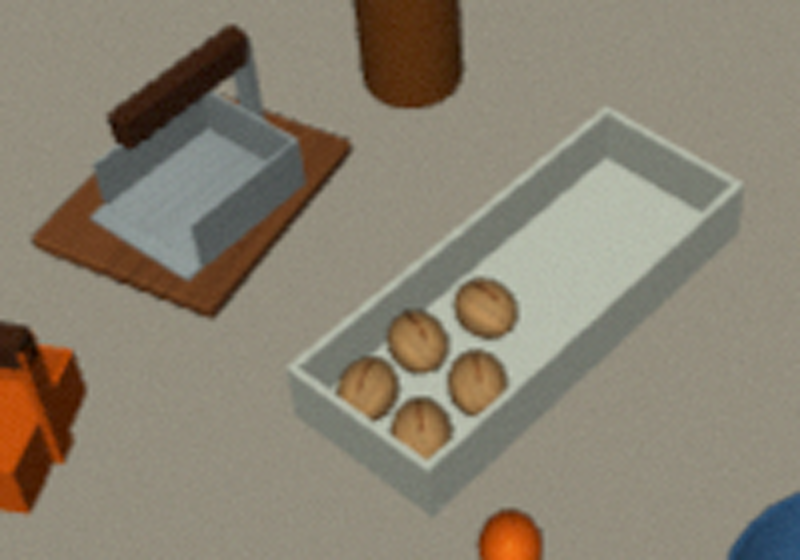

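The crops confirm it: the steel scoop with dark handle is on the board and its open front faces the robot. The dish holds five nuts at its robot end. Next I compute poses.

```bash
cat > m.py <<'E'
from h import *
import pickle
A=pickle.load(open("scene0.pkl","rb"));B=pickle.load(open("side0.pkl","rb"))
a=lambda x,y:(260+x/4,180+y/4)
b=lambda x,y:(185+x/4,120+y/4)
for n,pa,pb in [("dNearBowl",(323,60),(430,470)),("dNear2",(450,148),(290,368)),("dFar2",(165,440),(606,108)),("dFarBowl",(37,335),(743,185)),
 ("hFront",(640,265),(118,125)),("hBack",(550,380),(240,35)),("b1",(732,350),(35,240)),("b2",(537,267),(213,313)),("b3",(437,473),(350,148)),
 ("nA",(335,125),(422,428)),("nB",(382,161),(368,388)),("nC",(290,167),(478,382)),("nD",(343,206),(417,341)),("nE",(286,239),(487,308)),
 ("lipR",(680,357),(97,213)),("lipL",(567,283),(190,277))]:
    p,e=tri(A,a(*pa),B,b(*pb));print(n,p.round(1),round(e,1))
b4=onz(A,*a(640,563),12);print("b4",b4)
for c,n in((A,"sc"),(B,"si")):
    h=cv2.cvtColor(c["im"],cv2.COLOR_RGB2HSV);m=cv2.inRange(h,(98,90,25),(118,255,255))
    for k in cv2.findContours(m,0,2)[0]:
        if cv2.contourArea(k)>300:
            pts=np.array([onz(c,*q[0],62)[:2] for q in k]);(x,y),r=cv2.minEnclosingCircle(pts.astype(np.float32));print(n,"bowl?",x,y,r,k.reshape(-1,2).mean(0))
# other things
for n,u,v,z in(("jam top",228,216,85),("mug top",192,177,95),("juice top",359,297,190)):print(n,onz(A,u,v,z))
for n,u,v,z in(("jam top",427,192,85),("mug top",495,234,95),("juice top",283,84,190)):print(n,onz(B,u,v,z))
E
python3 m.py
```

```text
dNearBowl [444.9 -45.6  41.1] 4.7
dNear2 [446.2  66.9  40. ] 6.9
dFar2 [734.5  64.   40.1] 6.9
dFarBowl [733.7 -47.9  39.8] 6.5
hFront [478.2 232.6 109.7] 4.4
hBack [580.  236.  111.5] 6.4
b1 [432.4 293.2   6. ] 5.8
b2 [464.  158.8   4.7] 5.7
b3 [626.1 198.3   2.4] 5.2
nA [472.5 -11.9  22.2] 5.6
nB [474.2  32.2  21.9] 4.8
nC [519.1 -13.8  20.8] 5.1
nD [519.5  34.7  21. ] 4.0
nE [565.5  20.8  20.4] 6.4
lipR [466.9 271.1  18.3] 8.7
lipL [468.5 183.5  17. ] 7.8
b4 [593.88685191 332.0737633   12.        ]
sc bowl? 519.02880859375 -276.0314636230469 80.08512878417969 [264.78082192 167.05479452]
sc bowl? 642.9617919921875 -607.6624755859375 63.744197845458984 [157.9245283  134.83018868]
si bowl? 584.6742553710938 -647.1270751953125 63.88425827026367 [606.05769231 365.80769231]
si bowl? 512.3431396484375 -285.16986083984375 78.80459594726562 [403.14159292 275.61946903]
jam top [ 716.18863488 -207.49076973   85.        ]
mug top [ 696.18462477 -373.5493153    95.        ]
juice top [711.89851229 221.86065196 190.        ]
jam top [ 710.4827766  -218.80947887   85.        ]
mug top [ 689.98398906 -387.07079142   95.        ]
juice top [702.55667581 207.94408811 190.        ]
```

```bash
python3 -m pendant '[[[-0.93,-0.59,0],[0,0,0]],[[-0.93,-0.59,0],[0,0,0]],[[-0.93,-0.59,0],[0,0,0]],[[-0.93,-0.59,0],[0,0,0]],[[-0.93,-0.59,0],[0,0,0]],[[-0.93,-0.59,0],[0,0,0]],[[-0.93,-0.59,0],[0,0,0]],[[-0.93,-0.59,0],[0,0,0]],[[-0.93,-0.59,0],[0,0,0]]]' 1
python3 -m pendant '[[[-0.93,-0.59,0],[0,0,0]],[[-0.93,-0.59,0],[0,0,0]],[[-0.93,-0.59,0],[0,0,0]],[[-0.93,-0.59,0],[0,0,0]],[[-0.93,-0.59,0],[0,0,0]],[[-0.93,-0.59,0],[0,0,0]],[[-0.93,-0.59,0],[0,0,0]],[[-0.93,-0.59,0],[0,0,0]],[[-0.93,-0.59,0],[0,0,0]]]'
python3 -m pendant '[[[0,0,0],[0,0,-0.9]],[[0,0,0],[0,0,-0.9]],[[0,0,0],[0,0,-0.9]],[[0,0,0],[0,0,-0.8]],[[0,0,0],[0,0,0]]]'
python3 - <<'E'
from h import *
import pickle
c=cam("wrist");save("w1",c["im"]);pickle.dump(c,open("w1.pkl","wb"))
s=status.state();print(s["tool_pos"],s["joint_pos"],R.from_rotvec(s["ee_rot"]).as_matrix().round(3))
E
```

```text
time_s: 1.05
tool_pos: [363.0, 423.1, 245.2]
ee_rot: [-0.505, -3.101, 0.0]
force: [-0.4, -0.4, -0.3]
gripper_width: 85.5
grasp_force: 0.0
time_s: 1.95
tool_pos: [519.4, 230.9, 245.2]
ee_rot: [-0.505, -3.101, 0.0]
force: [0.1, -0.7, -0.8]
gripper_width: 85.1
grasp_force: 0.0
time_s: 2.45
tool_pos: [518.7, 231.8, 245.1]
ee_rot: [0.045, -3.141, 0.0]
force: [-0.4, 0.4, 0.9]
gripper_width: 85.5
grasp_force: 0.0
[518.73695786 231.8450526  245.16577094] [ 3.66958737e-01  3.66495611e-01  1.78706086e+00 -7.06896769e-06
  9.88325926e-01 -1.22934673e+00] [[-1.    -0.026 -0.   ]
 [-0.026  1.    -0.   ]
 [ 0.    -0.    -1.   ]]
```

View pics/w1.png

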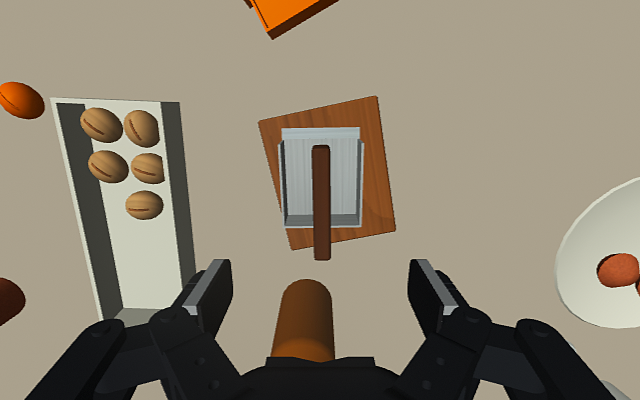

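Wrist view: the handle top runs from (321,147) to (322,258) and the lip corners are at (283,129) and (359,129). The board is around (325,170), the dish is at left with its near top corners at (52,98) and (180,102), and the bottle is ahead at (303,320).

Run:
```python
from h import *
import pickle
c=pickle.load(open("w1.pkl","rb"))
for n,u,v,z in[("hF",321,146,119),("hB",322,259,119),("hBw",(314+330)/2,258,119),("lip1",283,129,13.5),("lip2",359,129,13.5),("wallback1",285,228,52),("wallback2",361,227,52),
 ("b",259,122,12),("b",377,96,12),("b",395,230,12),("b",291,249,12),
 ("dn1",52,98,45),("dn2",180,102,45),("n",101,124,23),("n",142,128,23),("n",108,166,23),("n",148,167,23),("n",144,205,23)]:print(n,onz(c,u,v,z).round(1))
for y in (160,180,200,220,240):
    r=c["im"][y,300:345].astype(int).sum(1);ii=np.where(r<200)[0]+300;print(y,ii.min(),ii.max())
for u in(88,120,150,178):  # dish far
    pass
```

```text
hF [474.1 230.4 119. ]
hB [579.2 234.5 119. ]
hBw [578.2 234.5 119. ]
lip1 [470.7 186.9  13.5]
lip2 [468.2 274.4  13.5]
wallback1 [577.7 192.6  52. ]
wallback2 [574.  279.3  52. ]
b [463.7 159.2  12. ]
b [431.7 292.3  12. ]
b [593.7 329.6  12. ]
b [624.7 195.8  12. ]
dn1 [443.7 -44.8  45. ]
dn2 [443.8  85.3  45. ]
n [470.1 -15.1  23. ]
n [473.2  30.   23. ]
n [517.8 -16.3  23. ]
n [517.6  30.1  23. ]
n [564.8  18.4  23. ]
160 312 329
180 313 329
200 313 330
220 313 330
240 313 344
```

```bash
python3 -m pendant '[[[0,0,0.95],[0,0,0]],[[0,0,0.95],[0,0,0]],[[0,0,0.95],[0,0,0]],[[0,0,0.95],[0,0,0.05]],[[0,0,0.95],[0,0,0]],[[0,0,0.95],[0,0,0]],[[0,0.02,0],[0,0,0]]]' 1
python3 -m pendant '[[[0,0,0],[0,0,0]],[[0,0,0],[0,0,0]],[[0,0,0],[0,0,0]],[[0,0,0],[0,0,0]],[[0,0,0],[0,0,0]],[[0,0,0],[0,0,0]],[[0,0,0],[0,0,0]],[[0,0,0],[0,0,0]]]' -1 90
python3 -m pendant '[[[0,0,-0.4],[0,0,0]],[[0,0,-0.8],[0,0,0]],[[0,0,-0.8],[0,0,0]],[[0,0,-0.8],[0,0,0]],[[0,0,-0.8],[0,0,0]],[[0,0,0],[0,0,0]]]'
```

```text
time_s: 3.2
tool_pos: [517.1, 231.7, 100.2]
ee_rot: [0.031, -3.137, 0.003]
force: [-0.1, -0.3, 0.4]
gripper_width: 85.1
grasp_force: 0.0
time_s: 4.0
tool_pos: [519.2, 232.5, 103.6]
ee_rot: [-0.035, 3.14, 0.001]
force: [-1.1, -0.6, 8.2]
gripper_width: 14.5
grasp_force: 87.6
time_s: 4.6
tool_pos: [520.1, 232.9, 195.7]
ee_rot: [-0.035, 3.137, 0.002]
force: [-0.0, -0.5, -2.4]
gripper_width: 14.8
grasp_force: 88.0
```

```bash
python3 -m pendant '[[[-0.25,-0.4,0],[0,0,0]],[[-0.45,-0.76,0],[0,0,0]],[[-0.45,-0.76,0],[0,0,0]],[[-0.45,-0.76,0],[0,0,0]],[[-0.45,-0.76,0],[0,0,0]],[[-0.45,-0.76,0],[0,0,0]],[[-0.45,-0.76,0],[0,0,0]],[[-0.45,-0.76,0],[0,0,0]],[[-0.45,-0.76,0],[0,0,0]],[[-0.45,-0.76,0],[0,0,0]],[[-0.45,-0.76,0],[0,0,0]],[[-0.45,-0.76,0],[0,0,0]]]'
python3 -m pendant '[[[-0.2,-0.36,0],[0,0,0.2]],[[0,0,0],[0,0,0.2]],[[0,0,0],[0,0,0]],[[0,0,0],[0,0,0]]]'
python3 - <<'E'
from h import *
import pickle
for n in("wrist","scene","side"):
    c=cam(n);save(n+"2",c["im"]);pickle.dump(c,open(n+"2.pkl","wb"))
s=status.state();print(s["tool_pos"],R.from_rotvec(s["ee_rot"]).as_matrix().round(3))
w=cv2.imread("pics/wrist2.png")[100:400,120:520]
cv2.imwrite("pics/w2c.png",cv2.resize(cv2.convertScaleAbs(w,alpha=1.2),(800,600),interpolation=cv2.INTER_CUBIC))
E
```

```text
time_s: 5.8
tool_pos: [654.0, 14.8, 191.9]
ee_rot: [0.035, -3.14, 0.0]
force: [0.9, -0.3, -1.0]
gripper_width: 14.6
grasp_force: 87.9
time_s: 6.2
tool_pos: [658.4, 8.2, 192.8]
ee_rot: [-0.027, -3.141, -0.0]
force: [-0.5, 0.2, -2.2]
gripper_width: 14.4
grasp_force: 87.9
[658.58914354   8.18352097 192.9500089 ] [[-1.     0.017  0.   ]
 [ 0.017  1.     0.   ]
 [-0.     0.    -1.   ]]
```

View pics/wrist2.png

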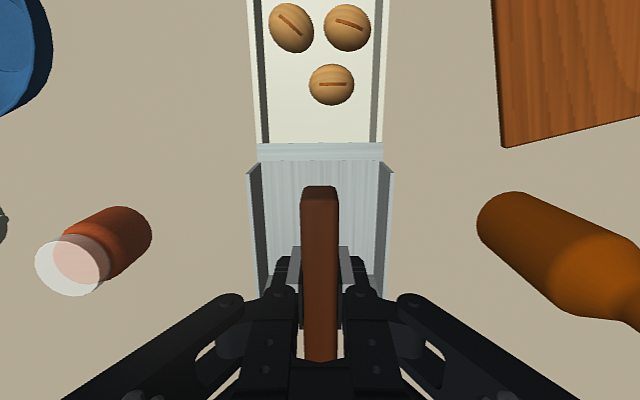

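Wrist view over the dish: the scoop's lip runs across rows 143–160, from about u=257 to 384. The dish's long rims are seen at u≈250 and 388, with three nuts visible above.

Run:
```python
from h import *
import pickle
c=pickle.load(open("wrist2.pkl","rb"));g=cv2.cvtColor(c["im"],cv2.COLOR_RGB2GRAY)
for v in(10,40,70,100,130,145,150,155,170,180):
    r=g[v].astype(int);print(v,"L",r[242:272].tolist(),"R",r[368:398].tolist())
```

```text
10 L [170, 171, 169, 169, 162, 219, 231, 228, 227, 229, 240, 162, 67, 62, 68, 68, 68, 67, 58, 79, 217, 233, 227, 226, 226, 226, 226, 227, 230, 222] R [221, 221, 221, 221, 222, 229, 194, 131, 113, 118, 117, 117, 116, 110, 155, 215, 224, 221, 220, 221, 215, 180, 167, 169, 171, 170, 170, 170, 170, 170]
40 L [171, 170, 170, 170, 170, 169, 163, 217, 229, 226, 224, 227, 238, 159, 67, 63, 68, 69, 69, 66, 55, 124, 219, 230, 225, 225, 224, 224, 225, 226] R [212, 236, 224, 221, 229, 176, 119, 115, 118, 119, 119, 115, 103, 207, 227, 220, 218, 220, 224, 196, 171, 169, 170, 170, 170, 171, 170, 171, 170, 170]
70 L [170, 171, 171, 171, 170, 170, 170, 170, 165, 200, 221, 222, 221, 223, 235, 157, 70, 66, 70, 70, 71, 66, 50, 164, 219, 223, 220, 221, 220, 220] R [217, 219, 220, 230, 157, 108, 117, 118, 118, 117, 108, 154, 213, 222, 217, 217, 220, 204, 175, 168, 170, 170, 171, 171, 170, 170, 170, 170, 170, 170]
100 L [171, 170, 170, 171, 171, 171, 171, 171, 171, 170, 167, 197, 217, 218, 216, 218, 231, 156, 73, 68, 71, 72, 71, 65, 85, 207, 225, 218, 216, 216] R [217, 221, 210, 144, 113, 117, 119, 118, 11
[... 1222 characters left out ...]
180, 179, 180, 180, 180, 180, 180, 180, 178, 171, 170, 170, 170, 169, 170, 170, 171, 171, 170, 170, 170, 170, 170, 169]
170 L [170, 171, 171, 171, 172, 175, 167, 125, 109, 117, 96, 64, 55, 57, 60, 61, 60, 58, 46, 129, 178, 181, 173, 175, 176, 177, 180, 177, 173, 172] R [177, 180, 178, 174, 174, 173, 175, 177, 178, 184, 172, 114, 89, 93, 94, 93, 92, 91, 92, 94, 104, 105, 100, 111, 164, 176, 172, 170, 170, 170]
180 L [170, 170, 170, 173, 176, 179, 184, 168, 92, 52, 59, 60, 61, 60, 58, 60, 60, 60, 55, 69, 170, 186, 178, 173, 175, 177, 177, 179, 175, 173] R [179, 181, 175, 174, 174, 174, 177, 178, 181, 188, 125, 87, 92, 94, 95, 92, 90, 92, 95, 92, 87, 101, 170, 183, 180, 179, 172, 170, 171, 169]
```

Run:
```python
from h import *
import pickle
c=pickle.load(open("wrist2.pkl","rb"))
L=[];Rr=[]
for v,l,r in((10,246.9,389.4),(40,248.8,387.7),(70,250.9,386.2),(100,252.8,384.3),(130,255.2,382.4)):
    L.append(onz(c,l,v,45));Rr.append(onz(c,r,v,45));print(v,L[-1][:2].round(1),Rr[-1][:2].round(1),((L[-1]+Rr[-1])/2)[:2].round(2))
print("lip front L/R",[onz(c,u,v,z).round(1) for u,v,z in((256.3,147,101.5),(383.3,147,101.5))])
print("wall top outer",[onz(c,u,v,z).round(1) for u,v,z in((249.3,175,141),(391.5,175,141))])
```

```text
10 [509.  -47.9] [511.   64.7] [510.01   8.42]
40 [530.3 -48.3] [532.2  64.5] [531.26   8.1 ]
70 [552.7 -48.5] [554.7  64.4] [553.71   7.92]
100 [576.5 -49. ] [578.5  64. ] [577.48   7.48]
130 [601.7 -49. ] [603.6  63.5] [602.67   7.23]
lip front L/R [array([608.8, -37.5, 101.5]), array([610.4,  53.5, 101.5])]
wall top outer [array([620. , -34.8, 141. ]), array([621.5,  51.2, 141. ])]
```

```bash
python3 -m pendant '[[[0.08,-0.03,0.2],[0,0,-0.05]],[[0,0,0.5],[0,0,0]],[[0,0,0.5],[0,0,0]],[[0,0,0.5],[0,0,0]],[[0,0,0.5],[0,0,0]],[[0,0,0.5],[0,0,0]],[[0,0,0.5],[0,0,0]],[[0,0,0.3],[0,0,0]],[[0,0,0],[0,0,0]],[[0,0,0],[0,0,0]]]'
python3 -m pendant '[[[0,0,0.08],[0,0,0]],[[0,0,0.08],[0,0,0]],[[0,0,0.08],[0,0,0]],[[0,0,0],[0,0,0]]]'
```

```text
time_s: 7.35
tool_pos: [657.0, 6.7, 105.4]
ee_rot: [0.02, 3.141, -0.0]
force: [0.2, -0.3, -1.8]
gripper_width: 14.8
grasp_force: 87.9
time_s: 7.75
tool_pos: [656.7, 6.7, 99.1]
ee_rot: [-0.02, -3.141, 0.0]
force: [-1.7, 0.4, -2.8]
gripper_width: 14.4
grasp_force: 87.9
```

```bash
for i in 1; do python3 -m pendant '[[[0,0,0.05],[0,0,0]],[[0,0,0.05],[0,0,0]],[[0,0,0],[0,0,0]]]'; python3 -m pendant '[[[0,0,0.04],[0,0,0]],[[0,0,0],[0,0,0]]]'; python3 -c "
from h import *
c=cam('side');save('s3',c['im']);cv2.imwrite('pics/s3c.png',cv2.resize(cv2.cvtColor(c['im'],4)[110:260,230:430],(800,600)))
print(status.state()['joint_pos'])"; done
```

```text
time_s: 8.05
tool_pos: [656.9, 6.7, 96.7]
ee_rot: [0.02, 3.141, -0.0]
force: [0.4, 0.0, -2.2]
gripper_width: 15.0
grasp_force: 87.9
time_s: 8.25
tool_pos: [657.1, 6.8, 96.6]
ee_rot: [0.02, 3.141, -0.0]
force: [-2.1, 0.5, 9.2]
gripper_width: 13.9
grasp_force: 89.4
[-3.58864257e-02  6.54833056e-01  1.69839124e+00 -2.38064294e-05
  7.87578888e-01 -1.59390946e+00]
```

View pics/s3c.png

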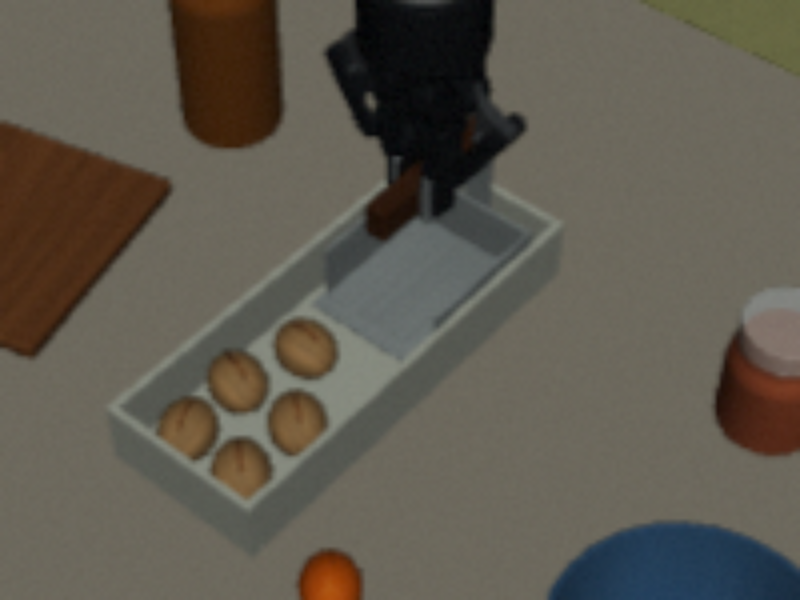

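The scoop sits flat in the empty part of the dish with its lip facing the nuts, and light contact was felt. Now I slide it along the floor.

```bash
python3 -m pendant '[[[0.3,0,0],[0,0,0]],[[0.4,0,0],[0,0,0]],[[0.4,0,0],[0,0,0]],[[0.4,0,0],[0,0,0]],[[0.4,0,0],[0,0,0]],[[0.4,0,0],[0,0,0]],[[0.4,0,0],[0,0,0]]]'
python3 -m pendant '[[[0.4,0,0],[0,0,0]],[[0.4,0,0],[0,0,0]],[[0.4,0,0],[0,0,0]],[[0,0,0],[0,0,0]]]'
```

```text
time_s: 9.0
tool_pos: [589.8, 7.5, 96.6]
ee_rot: [0.02, 3.139, -0.0]
force: [2.2, 0.3, 7.0]
gripper_width: 14.7
grasp_force: 89.3
time_s: 9.4
tool_pos: [558.6, 8.0, 96.6]
ee_rot: [0.02, 3.141, -0.0]
force: [-4.4, 0.8, 11.5]
gripper_width: 14.4
grasp_force: 89.6
```

```bash
python3 -m pendant '[[[0.4,0,0],[0,0,0]],[[0.4,0,0],[0,0,0]],[[0.4,0,0],[0,0,0]],[[0,0,0],[0,0,0]]]'
python3 -m pendant '[[[0.4,0,0],[0,0,0]],[[0.4,0,0],[0,0,0]],[[0,0,0],[0,0,0]]]'
python3 -c "
from h import *
c=cam('side');save('s4',c['im']);a=cv2.resize(cv2.cvtColor(c['im'],4)[150:260,220:366],(400,300))
c=cam('wrist');b=cv2.resize(cv2.cvtColor(c['im'],4)[0:240,160:480],(400,300))
c=cam('scene');d=cv2.resize(cv2.cvtColor(c['im'],4)[180:300,260:420],(400,300))
cv2.imwrite('pics/s4c.png',np.hstack([a,b]));cv2.imwrite('pics/s4d.png',d)"
```

```text
time_s: 9.8
tool_pos: [528.4, 8.4, 96.5]
ee_rot: [0.02, 3.141, -0.0]
force: [-5.4, 0.2, 16.3]
gripper_width: 14.5
grasp_force: 90.3
time_s: 10.1
tool_pos: [508.5, 8.6, 96.5]
ee_rot: [0.02, 3.141, -0.0]
force: [-3.9, 0.5, 16.6]
gripper_width: 14.6
grasp_force: 90.5
```

View pics/s4c.png

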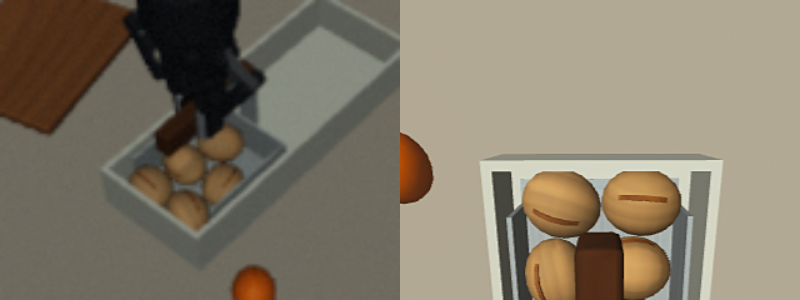

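All five nuts are in the pan: four in two rows near the end wall and one further back. I close the last few mm, then work out the tilt rows.

```bash
python3 -m pendant '[[[0.15,0,0],[0,0,0]],[[0.13,0,0],[0,0,0]],[[0,0,0],[0,0,0]]]'
python3 - <<'E'
import numpy as np
# tool frame at theta=0: x lip dir, z down. keep lip x const-2, lowest back edge rising 4mm
prev=np.zeros(2);n=5;d=.06
c=np.cos;s=np.sin
for k in range(1,n+1):
    t=k*d
    lipx=52*c(t)+91.6*s(t); bz=58*s(t)+91.6*c(t)
    T=np.array([52-lipx-2*k/n, 91.6-bz-4*min(1,k/2)])
    D=T-prev;prev=T;a=t-d
    # into current tool axes: x_t=(c,-s) , z_t=(s,c) in (x,z)
    print(round((D[0]*c(a)-D[1]*s(a))/25,2),round((D[0]*s(a)+D[1]*c(a))/25,2))
E
```

```text
time_s: 10.55
tool_pos: [503.1, 8.7, 96.5]
ee_rot: [0.02, 3.139, -0.0]
force: [3.0, 0.6, 6.7]
gripper_width: 14.3
grasp_force: 89.3
-0.23 -0.21
-0.21 -0.21
-0.2 -0.13
-0.19 -0.13
-0.17 -0.12
```

```bash
python3 -m pendant '[[[-0.23,0,-0.21],[0,0.6,0]],[[-0.21,0,-0.21],[0,0.6,0]],[[-0.2,0,-0.13],[0,0.6,0]],[[-0.19,0,-0.13],[0,0.6,0]],[[-0.17,0,-0.12],[0,0.6,0]],[[0,0,0],[0,0,0]]]'
python3 - <<'E'
from h import *
s=status.state();M=R.from_rotvec(s["ee_rot"]).as_matrix();print(M.round(3),s["tool_pos"])
print("up 125:",(M.T@[0,0,125]/25).round(2))
for t in ([515,-280],):print("to bowl",(M.T@np.array([515-s["tool_pos"][0],-280-s["tool_pos"][1],0])/25).round(2))
E
```

```text
time_s: 11.15
tool_pos: [530.2, 8.3, 112.3]
ee_rot: [-0.018, -2.841, -0.003]
force: [0.3, -0.8, -3.7]
gripper_width: 14.5
grasp_force: 88.2
[[-0.955  0.013 -0.296]
 [ 0.012  1.     0.004]
 [ 0.296 -0.    -0.955]] [530.22342341   8.29490368 112.26350831]
up 125: [ 1.48 -0.   -4.78]
to bowl [  0.44 -11.54   0.14]
```

```bash
python3 -m pendant '[[[0.07,0,-0.24],[0,0,0]],[[0.15,0,-0.48],[0,0,0]],[[0.15,0,-0.48],[0,0,0]],[[0.15,0,-0.48],[0,0,0]],[[0.15,0,-0.48],[0,0,0]],[[0.15,0,-0.48],[0,0,0]],[[0.15,0,-0.48],[0,0,0]],[[0.15,0,-0.48],[0,0,0]],[[0.15,0,-0.48],[0,0,0]],[[0.15,0,-0.48],[0,0,0]],[[0.07,0,-0.24],[0,0,0]],[[0,0,0],[0,0,0]]]'
python3 - <<'E'
from h import *
c=cam('side');a=cv2.resize(cv2.cvtColor(c['im'],4)[60:260,200:466],(400,300))
c=cam('wrist');b=cv2.resize(cv2.cvtColor(c['im'],4)[0:300,120:520],(400,300))
cv2.imwrite('pics/s5.png',np.hstack([a,b]))
s=status.state();M=R.from_rotvec(s["ee_rot"]).as_matrix();print(s["tool_pos"],s["joint_pos"])
E
```

```text
time_s: 12.35
tool_pos: [529.4, 8.4, 239.4]
ee_rot: [-0.018, -2.843, -0.003]
force: [0.1, -0.6, -2.4]
gripper_width: 14.4
grasp_force: 88.2
[528.8569655    8.35971496 238.28216218] [-0.03670871  0.48125856  1.65740457 -0.00735348  1.30308581 -1.59168872]
```

View pics/s5.png

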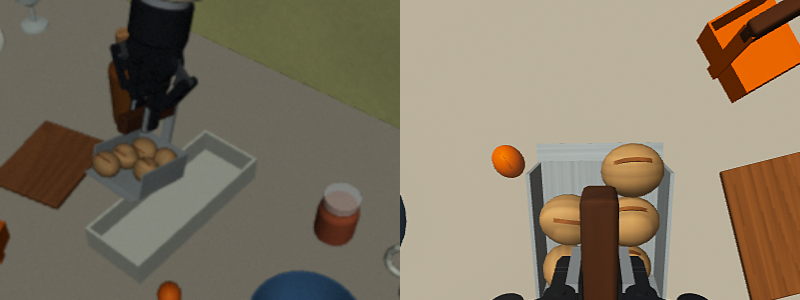

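All five nuts lie in the raised, tilted pan and the dish is empty. I add a little tilt for safety and carry it over to the bowl.

```bash
python3 -m pendant '[[[0,-0.2,0],[0,0.5,0]],[[0,-0.4,0],[0,0.5,0]],[[0,-0.6,0],[0,0,0]],[[0,-0.8,0],[0,0,0]],[[0,-0.9,0],[0,0,0]],[[0,-0.9,0],[0,0,0]],[[0,-0.9,0],[0,0,0]],[[0,-0.9,0],[0,0,0]],[[0,-0.9,0],[0,0,0]],[[0,-0.9,0],[0,0,0]],[[0,-0.9,0],[0,0,0]],[[0,-0.9,0],[0,0,0]]]'
python3 -m pendant '[[[0,-0.8,0],[0,0,0]],[[0,-0.6,0],[0,0,0]],[[0,-0.4,0],[0,0,0]],[[0,-0.2,0],[0,0,0]],[[0,0,0],[0,0,0]]]'
python3 - <<'E'
from h import *
s=status.state();M=R.from_rotvec(s["ee_rot"]).as_matrix();print(s["tool_pos"],s["joint_pos"],(M.T@[0,0,-1]).round(3))
E
```

```text
time_s: 13.65
tool_pos: [525.2, -223.7, 238.6]
ee_rot: [-0.018, -2.743, -0.003]
force: [0.6, -1.1, -2.2]
gripper_width: 14.6
grasp_force: 88.2
time_s: 14.15
tool_pos: [525.4, -271.8, 238.4]
ee_rot: [-0.018, -2.742, -0.004]
force: [-0.5, 0.3, -3.0]
gripper_width: 14.6
grasp_force: 88.2
[ 525.35042589 -271.84928379  238.40039325] [-0.43279867  0.60908785  1.45480498 -0.1605345   1.44777264 -1.94090056] [-0.389 -0.     0.921]
```

```bash
python3 -m pendant '[[[0,0,0],[-0.12,0,0.28]],[[0,0,0],[-0.24,0,0.55]],[[0,0,0],[-0.39,0,0.92]],[[0,0,0],[-0.39,0,0.92]],[[0,0,0],[-0.39,0,0.92]],[[0,0,0],[-0.39,0,0.92]],[[0,0,0],[-0.39,0,0.92]],[[0,0,0],[-0.39,0,0.92]],[[0,0,0],[-0.39,0,0.92]],[[0,0,0],[-0.39,0,0.92]],[[0,0,0],[-0.39,0,0.92]],[[0,0,0],[-0.39,0,0.92]]]'
python3 -m pendant '[[[0,0,0],[-0.39,0,0.92]],[[0,0,0],[-0.39,0,0.92]],[[0,0,0],[-0.39,0,0.92]],[[0,0,0],[-0.39,0,0.92]],[[0,0,0],[-0.39,0,0.92]],[[0,0,0],[-0.39,0,0.92]],[[0,0,0],[-0.39,0,0.92]],[[0,0,0],[-0.39,0,0.92]],[[0,0,0],[-0.39,0,0.92]],[[0,0,0],[-0.39,0,0.92]],[[0,0,0],[-0.39,0,0.92]],[[0,0,0],[-0.39,0,0.92]]]'
python3 - <<'E'
from h import *
s=status.state();M=R.from_rotvec(s["ee_rot"]).as_matrix();print(s["tool_pos"],s["joint_pos"],M.round(3),(M.T@[0,0,-1]).round(3))
E
```

```text
time_s: 15.35
tool_pos: [525.6, -271.0, 238.6]
ee_rot: [-1.464, -2.369, -0.299]
force: [0.3, -0.0, -3.9]
gripper_width: 14.6
grasp_force: 88.2
time_s: 16.55
tool_pos: [525.5, -270.9, 238.7]
ee_rot: [-2.676, -1.188, -0.546]
force: [1.0, -0.3, -2.6]
gripper_width: 14.7
grasp_force: 88.2
[ 525.458829   -270.94142407  238.65377819] [-0.7684375   0.41058746  1.81625121  0.4882894   0.98790572 -0.32032864] [[ 0.617  0.742  0.262]
 [ 0.682 -0.671  0.291]
 [ 0.392 -0.001 -0.92 ]] [-0.392  0.001  0.92 ]
```

```bash
python3 -m pendant '[[[0,0,0],[-0.39,0,0.92]],[[0,0,0],[-0.39,0,0.92]],[[0,0,0],[-0.39,0,0.92]],[[0,0,0],[-0.39,0,0.92]],[[0,0,0],[-0.39,0,0.92]],[[0,0,0],[-0.39,0,0.92]],[[0,0,0],[-0.39,0,0.92]],[[0,0,0],[-0.39,0,0.92]],[[0,0,0],[-0.39,0,0.92]],[[0,0,0],[-0.39,0,0.92]],[[0,0,0],[-0.39,0,0.92]],[[0,0,0],[-0.24,0,0.55]]]'
python3 - <<'E'
from h import *
s=status.state();M=R.from_rotvec(s["ee_rot"]).as_matrix();p=s["tool_pos"];print(p,s["joint_pos"],M.round(3))
e=M[:2,0]/np.linalg.norm(M[:2,0]);e=np.r_[e,0];up=np.array([0,0,1.]);bowl=np.array([515.5,-280.5,0])
lip=p+M@[52,0,91.6];print("lip rel bowl along,z",(lip-bowl)@e,lip[2],"lateral",(lip-bowl)@np.array([-e[1],e[0],0]))
th0=np.arcsin(M[2,0]);
# target: lip along=-30,z=70 at pitch 0 ; intermediate pure geometry: TCP for lip at (L,z) with pitch t (lip up +)
def tcp(L,z,t): # tool x=(c,s) in (e,up); tool z=(s,-c)
    return np.array([L-(52*np.cos(t)+91.6*np.sin(t)), z-(52*np.sin(t)-91.6*np.cos(t))])
cur=np.array([(p-bowl)@e,p[2]]);print("cur",cur,th0)
for t in(.1,-.2,-.5,-.8,-1.0):print(t,tcp(-30,75,t).round(1), "back-bottom z",75+110*-np.sin(t))
E
```

```text
time_s: 17.75
tool_pos: [525.3, -270.4, 238.6]
ee_rot: [2.979, -0.486, 0.607]
force: [0.1, 0.3, -3.1]
gripper_width: 14.7
grasp_force: 88.2
[ 525.33017311 -270.40559645  238.59260692] [-0.59028251  0.25336711  2.06933701  0.24702147  0.44245042  1.10069895] [[ 0.873 -0.318  0.371]
 [-0.293 -0.948 -0.123]
 [ 0.391 -0.002 -0.92 ]]
lip rel bowl along,z 89.76475968402228 174.5959210789943 lateral 12.875601830227886
cur [  6.10501475 238.59260692] 0.4014661649267979
0.1 [-90.9 161. ] back-bottom z 64.0183241688489
-0.2 [-62.8 175.1] back-bottom z 96.85362638745673
-0.5 [-31.7 180.3] back-bottom z 127.73680924646233
-0.8 [ -0.5 176.1] back-bottom z 153.9091699989475
-1.0 [ 19.  168.2] back-bottom z 167.5618083288686
```

```bash
cat > rows.py <<'E'
from h import *
bowl=np.array([515.5,-280.5,0])
def plan(way,n,lat=0):
    s=status.state();M=R.from_rotvec(s["ee_rot"]).as_matrix();p=s["tool_pos"]
    e=np.r_[M[:2,0]/np.linalg.norm(M[:2,0]),0];t0=np.arcsin(M[2,0]);lip=p+M@[52,0,91.6]
    a=np.array([t0,(lip-bowl)@e,lip[2]]);prev=a;tq=lambda w:np.array([w[1]-(52*np.cos(w[0])+91.6*np.sin(w[0])),w[2]-(52*np.sin(w[0])-91.6*np.cos(w[0]))])
    for k in range(1,n+1):
        f=k/n;f=f*f*(3-2*f);w=a+(np.array(way)-a)*f
        D=tq(w)-tq(prev);t=prev[0]
        x=D[0]*np.cos(t)+D[1]*np.sin(t);z=D[0]*np.sin(t)-D[1]*np.cos(t)
        print("[[%.2f,%.2f,%.2f],[0,%.2f,0]],"%(x/25,lat/n/25,z/25,(w[0]-prev[0])/.1),end="");prev=w
    print("\nstart",a.round(2),"lat",(lip-bowl)@np.array([-e[1],e[0],0]),s["joint_pos"].round(2))
E
python3 -c "
from rows import *
plan([.3,-25,100],12,12.9)"
```

```text
[[-0.10,0.04,0.01],[0,-0.02,0]],[[-0.27,0.04,0.04],[0,-0.06,0]],[[-0.41,0.04,0.06],[0,-0.08,0]],[[-0.52,0.04,0.09],[0,-0.10,0]],[[-0.58,0.04,0.10],[0,-0.12,0]],[[-0.62,0.04,0.12],[0,-0.13,0]],[[-0.61,0.04,0.13],[0,-0.13,0]],[[-0.58,0.04,0.13],[0,-0.12,0]],[[-0.51,0.04,0.12],[0,-0.10,0]],[[-0.40,0.04,0.10],[0,-0.08,0]],[[-0.27,0.04,0.07],[0,-0.06,0]],[[-0.10,0.04,0.03],[0,-0.02,0]],
start [  0.4   89.76 174.6 ] lat 12.875601830227886 [-0.59  0.25  2.07  0.25  0.44  1.1 ]
```

```bash
python3 -m pendant '[[[-0.1,0.04,0.01],[0,-0.02,0]],[[-0.27,0.04,0.04],[0,-0.06,0]],[[-0.4,0.04,0.06],[0,-0.08,0]],[[-0.5,0.04,0.09],[0,-0.1,0]],[[-0.6,0.04,0.1],[0,-0.12,0]],[[-0.6,0.04,0.12],[0,-0.13,0]],[[-0.6,0.04,0.13],[0,-0.13,0]],[[-0.6,0.04,0.13],[0,-0.12,0]],[[-0.5,0.04,0.12],[0,-0.1,0]],[[-0.4,0.04,0.1],[0,-0.08,0]],[[-0.27,0.04,0.07],[0,-0.06,0]],[[-0.1,0.04,0.03],[0,-0.02,0]]]'
python3 -c "
from rows import *
plan([0,-25,75],6)
"
```

```text
time_s: 18.95
tool_pos: [419.4, -249.3, 171.7]
ee_rot: [3.022, -0.487, 0.455]
force: [-0.0, 1.3, -2.5]
gripper_width: 15.0
grasp_force: 88.2
[[0.06,0.00,0.02],[0,-0.22,0]],[[0.15,0.00,0.06],[0,-0.55,0]],[[0.21,0.00,0.09],[0,-0.72,0]],[[0.23,0.00,0.09],[0,-0.72,0]],[[0.19,0.00,0.07],[0,-0.55,0]],[[0.08,0.00,0.03],[0,-0.22,0]],
start [  0.3  -24.39  99.44] lat -0.4687584509292891 [-0.67  0.26  2.26  0.3   0.35  0.95]
```

Tracking is exact. Next I level the scoop and check with a plan for the pour.

```bash
python3 -m pendant '[[[0.06,0,0.02],[0,-0.22,0]],[[0.15,0,0.06],[0,-0.55,0]],[[0.21,0,0.09],[0,-0.72,0]],[[0.23,0,0.09],[0,-0.72,0]],[[0.19,0,0.07],[0,-0.55,0]],[[0.08,0,0.03],[0,-0.22,0]]]'
python3 -c "
from rows import *
plan([-.25,-27,60],4);plan([-.85,-27,60],12)
"
```

```text
time_s: 19.55
tool_pos: [444.5, -257.7, 167.2]
ee_rot: [3.101, -0.498, 0.003]
force: [0.6, 0.9, -2.2]
gripper_width: 14.9
grasp_force: 88.2
[[0.12,0.00,0.02],[0,-0.39,0]],[[0.27,0.00,0.05],[0,-0.87,0]],[[0.29,0.00,0.06],[0,-0.87,0]],[[0.14,0.00,0.02],[0,-0.39,0]],
start [  0.   -22.47  75.7 ] lat -0.5629959448947118 [-0.58  0.39  1.99  0.    0.76  1.3 ]
[[0.06,0.00,-0.02],[0,-0.17,0]],[[0.16,0.00,-0.06],[0,-0.46,0]],[[0.25,0.00,-0.08],[0,-0.70,0]],[[0.32,0.00,-0.10],[0,-0.88,0]],[[0.37,0.00,-0.11],[0,-1.00,0]],[[0.40,0.00,-0.12],[0,-1.05,0]],[[0.41,0.00,-0.12],[0,-1.05,0]],[[0.39,0.00,-0.11],[0,-1.00,0]],[[0.35,0.00,-0.10],[0,-0.88,0]],[[0.28,0.00,-0.09],[0,-0.70,0]],[[0.19,0.00,-0.06],[0,-0.46,0]],[[0.07,0.00,-0.02],[0,-0.17,0]],
start [  0.   -22.47  75.7 ] lat -0.5629959448947118 [-0.58  0.39  1.99  0.    0.76  1.3 ]
```

```bash
python3 -m pendant '[[[0.12,0,0.02],[0,-0.4,0]],[[0.27,0,0.05],[0,-0.85,0]],[[0.29,0,0.06],[0,-0.85,0]],[[0.14,0,0.02],[0,-0.4,0]]]'
python3 -c "
from rows import *
plan([-.85,-27,58],8)
"
```

```text
time_s: 19.95
tool_pos: [463.1, -263.6, 161.2]
ee_rot: [-3.039, 0.489, 0.381]
force: [-0.5, -0.6, -3.4]
gripper_width: 14.9
grasp_force: 88.2
[[0.10,0.00,-0.05],[0,-0.26,0]],[[0.26,0.00,-0.13],[0,-0.68,0]],[[0.37,0.00,-0.17],[0,-0.96,0]],[[0.42,0.00,-0.20],[0,-1.10,0]],[[0.42,0.00,-0.20],[0,-1.10,0]],[[0.37,0.00,-0.18],[0,-0.96,0]],[[0.26,0.00,-0.13],[0,-0.68,0]],[[0.10,0.00,-0.05],[0,-0.26,0]],
start [ -0.25 -27.3   59.6 ] lat -0.35347368635668763 [-0.54  0.54  1.76 -0.06  1.09  1.39]
```

```bash
python3 -m pendant '[[[0.1,0,-0.05],[0,-0.3,0]],[[0.26,0,-0.13],[0,-0.7,0]],[[0.38,0,-0.18],[0,-1,0]],[[0.4,0,-0.19],[0,-1,0]],[[0.4,0,-0.19],[0,-1,0]],[[0.38,0,-0.18],[0,-1,0]],[[0.26,0,-0.13],[0,-0.7,0]],[[0.1,0,-0.05],[0,-0.3,0]],[[0,0,0],[0,0,0]],[[0,0,0],[0,0,0]],[[0,0,0],[0,0,0]],[[0,0,0],[0,0,0]]]'
python3 -c "
from rows import *
plan([-.85,-27,110],6)
c=cam('side');a=cv2.resize(cv2.cvtColor(c['im'],4)[150:350,290:556],(400,300))
d=cam('scene');b=cv2.resize(cv2.cvtColor(d['im'],4)[80:280,150:416],(400,300))
cv2.imwrite('pics/s6.png',np.hstack([a,b]))
def nuts(c,lo):
    m=cv2.inRange(cv2.cvtColor(c['im'],cv2.COLOR_RGB2HSV),(8,60,70),(22,200,255))
    n,l,st,ce=cv2.connectedComponentsWithStats(m);print([(ce[i].round(0).tolist(),int(st[i,4])) for i in range(1,n) if st[i,4]>40])
nuts(c,0);nuts(d,0)
"
```

```text
time_s: 21.15
tool_pos: [520.9, -282.9, 158.9]
ee_rot: [-2.716, 0.437, 1.223]
force: [-0.3, 0.0, -2.6]
gripper_width: 14.5
grasp_force: 88.3
[[-0.11,0.00,-0.10],[0,-0.00,0]],[[-0.27,0.00,-0.26],[0,-0.01,0]],[[-0.35,0.00,-0.33],[0,-0.01,0]],[[-0.36,0.00,-0.33],[0,-0.01,0]],[[-0.27,0.00,-0.26],[0,-0.01,0]],[[-0.11,0.00,-0.10],[0,-0.00,0]],
start [ -0.85 -28.24  59.29] lat -0.4748984714830808 [-0.48  0.97  1.14 -0.12  1.87  1.43]
[([284.0, 86.0], 190), ([515.0, 140.0], 515), ([232.0, 169.0], 2549), ([179.0, 229.0], 195), ([312.0, 256.0], 57), ([391.0, 264.0], 168), ([406.0, 273.0], 170), ([423.0, 278.0], 236), ([412.0, 293.0], 170)]
[([254.0, 66.0], 308), ([261.0, 170.0], 403), ([325.0, 189.0], 101), ([439.0, 218.0], 875), ([406.0, 283.0], 3231), ([357.0, 299.0], 280)]
```

```bash
python3 -m pendant '[[[-0.11,0,-0.1],[0,0,0]],[[-0.27,0,-0.26],[0,0,0]],[[-0.35,0,-0.33],[0,0,0]],[[-0.36,0,-0.33],[0,0,0]],[[-0.35,0,-0.33],[0,0,0]],[[-0.35,0,-0.33],[0,0,0]],[[-0.27,0,-0.26],[0,0,0]],[[-0.11,0,-0.1],[0,0,0]]]'
python3 -m pendant '[[[0,0,0],[0,0.5,0]],[[0,0,0],[0,1,0]],[[0,0,0],[0,1,0]],[[0,0,0],[0,1,0]],[[0,0,0],[0,1,0]],[[0,0,0],[0,1,0]],[[0,0,0],[0,1,0]],[[0,0,0],[0,1,0]],[[0,0,0],[0,1,0]],[[0,0,0],[0,0,0]],[[0,0,0],[0,0,0]]]'
python3 -c "
from h import *
r=lambda n,y0,y1,x0,x1:cv2.resize(cv2.cvtColor(cam(n)['im'],4)[y0:y1,x0:x1],(400,300),interpolation=cv2.INTER_CUBIC)
a=r('side',150,350,290,556);b=r('scene',80,305,120,420);c=r('wrist',0,300,120,520);d=r('side',0,400,0,533)
cv2.imwrite('pics/s7.png',np.vstack([np.hstack([a,b]),np.hstack([c,d])]))
s=status.state();M=R.from_rotvec(s['ee_rot']).as_matrix();print(s['tool_pos'],s['joint_pos'].round(2),M.round(3))
"
```

```text
time_s: 22.05
tool_pos: [523.6, -283.7, 233.8]
ee_rot: [-2.716, 0.437, 1.224]
force: [0.1, 0.6, -2.9]
gripper_width: 14.8
grasp_force: 88.4
time_s: 23.15
tool_pos: [522.8, -283.5, 232.9]
ee_rot: [-3.101, 0.5, 0.001]
force: [-0.8, -0.7, -2.4]
gripper_width: 14.4
grasp_force: 88.3
[ 523.85066563 -283.73609778  232.02449941] [-0.55  0.42  1.74  0.    0.98  1.34] [[ 0.95  -0.314  0.   ]
 [-0.314 -0.95   0.   ]
 [-0.    -0.    -1.   ]]
```

View pics/s7.png

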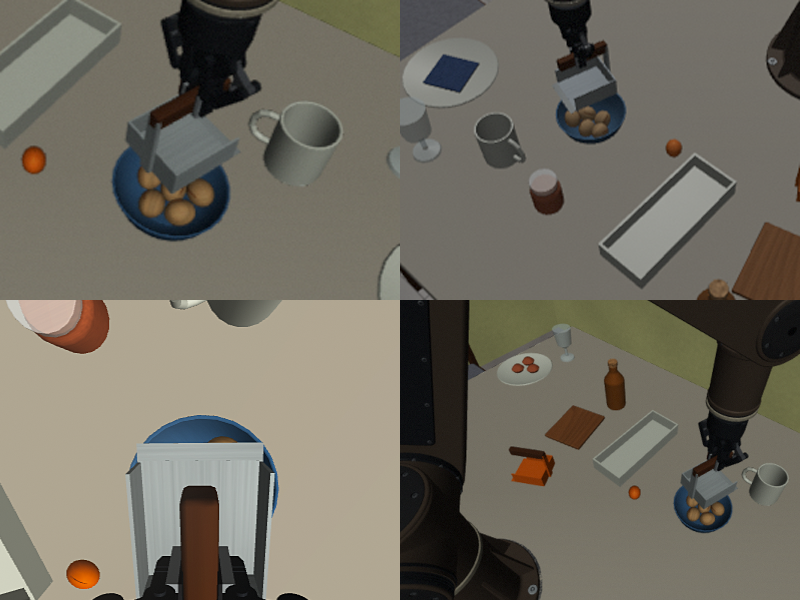

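All five walnuts are in the bowl, the scoop is empty, the dish is empty and the other items are untouched. Now I carry the scoop back to the board.

```bash
python3 -m pendant '[[[-0.14,-0.42,0],[0,0,0]],[[-0.27,-0.84,0],[0,0,0]],[[-0.27,-0.84,0],[0,0,0]],[[-0.27,-0.84,0],[0,0,0]],[[-0.27,-0.84,0],[0,0,0]],[[-0.27,-0.84,0],[0,0,0]],[[-0.27,-0.84,0],[0,0,0]],[[-0.27,-0.84,0],[0,0,0]],[[-0.27,-0.84,0],[0,0,0]],[[-0.27,-0.84,0],[0,0,0]],[[-0.27,-0.84,0],[0,0,0]],[[-0.27,-0.84,0],[0,0,0]]]'
python3 -m pendant '[[[-0.27,-0.84,0],[0,0,0]],[[-0.27,-0.84,0],[0,0,0]],[[-0.27,-0.84,0],[0,0,0]],[[-0.27,-0.84,0],[0,0,0]],[[-0.27,-0.84,0],[0,0,0]],[[-0.27,-0.84,0],[0,0,0]],[[-0.27,-0.84,0],[0,0,0]],[[-0.27,-0.84,0],[0,0,0]],[[-0.27,-0.84,0],[0,0,0]],[[-0.27,-0.84,0],[0,0,0]],[[-0.27,-0.84,0],[0,0,0]],[[-0.27,-0.84,0],[0,0,0]]]'
python3 -m pendant '[[[-0.14,-0.42,0],[0,0,0]],[[0,0,0],[0,0,-0.9]],[[0,0,0],[0,0,-0.9]],[[0,0,0],[0,0,-0.9]],[[0,0,0],[0,0,-0.9]],[[0,0,0],[0,0,-0.9]],[[0,0,0],[0,0,-0.9]],[[0,0,0],[0,0,0]],[[0,0,0],[0,0,0]]]'
python3 -c "
from h import *
s=status.state();M=R.from_rotvec(s['ee_rot']).as_matrix();print(s['tool_pos'],s['joint_pos'].round(2),M.round(3),(M.T@(np.array([531,245,103.6])-s['tool_pos'])/25).round(2))
"
```

```text
time_s: 24.55
tool_pos: [525.0, -28.2, 232.2]
ee_rot: [-3.102, 0.499, -0.001]
force: [-0.3, 0.0, -2.5]
gripper_width: 14.7
grasp_force: 88.3
time_s: 25.75
tool_pos: [526.8, 236.4, 232.1]
ee_rot: [3.101, -0.499, 0.001]
force: [0.5, 0.1, -1.4]
gripper_width: 15.1
grasp_force: 88.3
time_s: 26.65
tool_pos: [527.2, 245.9, 232.3]
ee_rot: [3.122, 0.342, 0.002]
force: [1.2, -0.3, -2.6]
gripper_width: 15.0
grasp_force: 88.2
[527.18103116 245.86795284 232.28512098] [ 0.38  0.4   1.77 -0.    0.97  1.74] [[ 0.976  0.216  0.001]
 [ 0.216 -0.976 -0.   ]
 [ 0.001  0.001 -1.   ]] [0.14 0.06 5.15]
```

```bash
python3 -m pendant '[[[0.14,0.06,0.4],[0,0,0]],[[0,0,0.7],[0,0,0]],[[0,0,0.7],[0,0,0]],[[0,0,0.7],[0,0,0]],[[0,0,0.7],[0,0,0]],[[0,0,0.7],[0,0,0]],[[0,0,0.6],[0,0,0]],[[0,0,0.2],[0,0,0]],[[0,0,0],[0,0,0]],[[0,0,0],[0,0,0]]]'
python3 -m pendant '[[[0,0,0.06],[0,0,0]],[[0,0,0.06],[0,0,0]],[[0,0,0.06],[0,0,0]],[[0,0,0],[0,0,0]]]'
```

```text
time_s: 27.65
tool_pos: [531.6, 245.2, 115.2]
ee_rot: [3.122, 0.345, 0.003]
force: [-0.8, 0.2, -2.4]
gripper_width: 14.5
grasp_force: 88.3
time_s: 28.05
tool_pos: [531.3, 245.2, 110.4]
ee_rot: [3.122, 0.346, 0.003]
force: [-0.8, 0.3, -1.9]
gripper_width: 14.5
grasp_force: 88.3
```

```bash
python3 -m pendant '[[[0,0,0.07],[0,0,0]],[[0,0,0.07],[0,0,0]],[[0,0,0.05],[0,0,0]],[[0,0,0],[0,0,0]]]'
python3 -m pendant '[[[0,0,0.04],[0,0,0]],[[0,0,0.04],[0,0,0]],[[0,0,0],[0,0,0]]]'
```

```text
time_s: 28.45
tool_pos: [531.1, 245.1, 105.4]
ee_rot: [3.122, 0.346, 0.002]
force: [-1.1, 0.1, -2.1]
gripper_width: 14.5
grasp_force: 88.3
time_s: 28.75
tool_pos: [531.4, 245.2, 103.7]
ee_rot: [3.122, 0.346, 0.003]
force: [-0.0, -0.1, 0.4]
gripper_width: 14.4
grasp_force: 88.6
```

```bash
python3 -m pendant '[[[0,0,0.02],[0,0,0]],[[0,0,0],[0,0,0]]]'
python3 -m pendant '[[[0,0,0],[0,0,0]],[[0,0,0],[0,0,0]],[[0,0,0],[0,0,0]],[[0,0,0],[0,0,0]],[[0,0,0],[0,0,0]],[[0,0,0],[0,0,0]],[[0,0,0],[0,0,0]],[[0,0,0],[0,0,0]]]' 1
python3 -m pendant '[[[0,0,-0.3],[0,0,0]],[[0,0,-0.6],[0,0,0]],[[0,0,-0.8],[0,0,0]],[[0,0,-0.8],[0,0,0]],[[0,0,-0.8],[0,0,0]],[[0,0,-0.8],[0,0,0]],[[0,0,-0.8],[0,0,0]],[[0,0,-0.8],[0,0,0]],[[0,0,0],[0,0,0]],[[0,0,0],[0,0,0]]]'
python3 - <<'E'
from h import *
c=cam("wrist");h=cv2.cvtColor(c["im"],cv2.COLOR_RGB2HSV);save("w8",c["im"])
g=c["im"].astype(int).sum(2)
# handle: dark reddish brown ; steel: low saturation bluish
m=((h[...,0]<12)|(h[...,0]>170))&(h[...,1]>90)&(g<220)&(g>40)
n,l,st,ce=cv2.connectedComponentsWithStats(m.astype(np.uint8))
for i in range(1,n):
    if st[i,4]>400:
        bx=cv2.boxPoints(cv2.minAreaRect(np.argwhere(l==i)[:,::-1].astype(np.float32)))
        print(st[i],[onz(c,*q,119)[:2].round(0).tolist() for q in bx])
d=cam("side");m=cv2.inRange(cv2.cvtColor(d['im'],cv2.COLOR_RGB2HSV),(8,60,70),(22,200,255))
n,l,st,ce=cv2.connectedComponentsWithStats(m);print([(ce[i].round(0).tolist(),int(st[i,4])) for i in range(1,n) if st[i,4]>40])
for k in cv2.findContours(cv2.inRange(cv2.cvtColor(d['im'],cv2.COLOR_RGB2HSV),(98,90,25),(118,255,255)),0,2)[0]:
    if cv2.contourArea(k)>300:print("bowl",cv2.minEnclosingCircle(np.array([onz(d,*q[0],62)[:2] for q in k],np.float32)))
E
```

```text
time_s: 28.95
tool_pos: [531.6, 245.2, 103.6]
ee_rot: [3.122, 0.346, 0.004]
force: [0.0, -2.0, 6.2]
gripper_width: 14.8
grasp_force: 89.4
time_s: 29.75
tool_pos: [531.3, 245.2, 103.2]
ee_rot: [3.122, 0.346, 0.003]
force: [0.4, -0.2, 0.6]
gripper_width: 85.5
grasp_force: 0.0
time_s: 30.75
tool_pos: [531.1, 245.2, 246.2]
ee_rot: [3.122, 0.346, 0.004]
force: [0.3, 0.7, 0.1]
gripper_width: 85.4
grasp_force: 0.0
[ 312  145   18  114 1816] [[575.0, 260.0], [578.0, 247.0], [475.0, 223.0], [472.0, 238.0]]
[ 278  286   87   93 2375] [[415.0, 265.0], [452.0, 198.0], [358.0, 150.0], [315.0, 223.0]]
[([173.0, 86.0], 264), ([283.0, 84.0], 135), ([156.0, 90.0], 134), ([233.0, 172.0], 1005), ([426.0, 210.0], 406), ([176.0, 230.0], 176), ([312.0, 256.0], 58), ([390.0, 267.0], 224), ([406.0, 275.0], 195), ([424.0, 279.0], 204), ([391.0, 286.0], 204), ([410.0, 292.0], 231)]
bowl ((584.6742553710938, -647.1270751953125), 63.88425827026367)
bowl ((512.4312133789062, -285.5095520019531), 78.78907775878906)
```

```bash
python3 -c "
from cell import bot
print(bot.hand_in())"
```

```text
the job is handed in; nothing more can be done
None
```

The job is handed in: all five walnuts are in the bowl, the scoop is empty and stands released on its board (turned half round, its open front now facing away from the robot), and the bowl hasn't moved.

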